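# Open the seized pressure curing pot

### The arm

A 6-joint arm with a two-finger parallel gripper is mounted at the origin on the work surface. World frame = base frame: x ahead of the robot, y to its left, z up, the work surface at z = 0. Lengths are in mm, angles in degrees, forces in N, time in s.
With the tool pointing down it reaches from about 350 to 850 mm from the base axis. Payload 8.1 kg.
Tool frame: the origin (TCP) lies where the fingers leave the gripper's body, on its centre line; the fingertips stand 73 mm ahead of it and the grasp point (between the pads) lies 54 mm ahead of it; z points along the fingers, y is the line along which they close (so a half turn about z gives the same grasp; the last joint's range is limited). The gripper opens to 85 mm and grips with 20 to 120 N. Pads are 22 mm wide; open, the fingers measure 114 mm over their backs; the gripper's body (76 mm by 85 mm) begins 54 mm behind the grasp point. The pads swing forward as they close: fully open they stand 13 mm farther back than shut.
Start: joints at [72.17, 7.471, 85.268, -0, 87.261, -4.893], TCP at [134.309, 584.779, 303.892] pointing down, gripper open.
Joint ranges: [-169.43, 169.43], [-51.17, 129.36], [1.28, 143.12], [-76.62, 256.62], [0, 156.53], [-152.29, 152.29]. Speed limits (degrees/s): [136.94, 136.94, 159.86, 180, 180, 180].

### API

Orientations are given as [roll, pitch, yaw] about the fixed x, y, z axes, in that order (R = Rz(yaw) Ry(pitch) Rx(roll)).
In Python, from bench import sense, optics, r gives the robot as it stands.
- The arm moves only by the tool servo_tool, never from a script. Its argument "plan" is a list that holds one entry, the list of rows, each a list of 5 numbers: the shift along the world's x, y, z in m, then the turn about the world's z in degrees, then the finger opening in m, from 0 to 0.0854. A call has 1 to 10 rows; each row shifts and turns the commanded pose from where the row before left it; what a row does not reach is not made up. A row lasts 1/10 s, in which the tool goes at most 50 mm and 8.59 degrees, less where a joint would pass 70% of its speed; a pose out of reach is approached as far as the arm can. A call is refused whole if a number of a shift passes 0.05 or a number of a turn 8.59, either way. A call with a gripper value outside its range is refused whole. The fingers move at their own pace and stop on an object; "force" is the grip in N (left out, the last holds). Time passes only in rows, so rows that do not move let the fingers close. It gives the time, the measured TCP pose, the force, the opening and the grip force at its end, in the units of the state.
- sense(): the state, without advancing time (a new reading comes with each control period).
- optics.snapshot(name): name is "side" or "top"; returns a dict with "frame" (384x512x3 uint8, blue, green, red), "fx", "fy", "cx", "cy" (pixels), "dist_coeffs" ([k1, k2, p1, p2, k3] as OpenCV has them; the pictures are not rectified), "cam_to_world" (4x4, takes a point from camera to world coordinates). Camera axes: x right, y down, z forward; pixel columns grow to the right and rows downward; lengths in mm; the calibration is good to about 2 mm. A picture is of the moment at which its call begins. There is no depth.
- r.hand_in(): hands the job in; it is judged then, once.
The state is a dict: "time": time; "joint_pos": joint angles; "qd": joint speeds; "joint_efforts": joint torques, N m; "tool_pos": TCP position; "tcp_rot": TCP orientation; "ft_force": force on the tool from outside, world axes, zero at the start; "wrist_torque": the same for the moment, N m; "finger_gap": finger opening in mm; "grip_force": force on a finger pad.
Only numpy, scipy, OpenCV 4.12 (cv2) and the standard library are available. Lean on these libraries where they do the work, as an engineer would, in place of code of your own. Each camera call takes 0.05 s, during which the arm holds its last target. There are 200 camera calls.

### The job

The retainer in the pressure curing pot has cured and the pressure is off, but the pot's clamp knob has seized: break it loose with a short firm anticlockwise twist and turn it on, about half a turn in all, until the spindle is clear of the lid. Swing the clamp bar aside until it is well clear of the lid. Then lift the lid off by its boss and set it down gently, right way up, in the middle of the clear part of the pebble-print mat, leaving everything else on the table where it lies.

Things in the scene. Friction and masses are not known exactly. Their poses are not given: they have to be found in the camera images.
- knob_grip (a point): Black round fluted hand knob, 50 mm in diameter, 30 mm tall, on a vertical screw spindle above the middle of the pot; the point is on its axis half-way up, 213 mm above the table, and turns with it. Below it are 22 mm of bare spindle (16 mm thick), then the clamp bar. Nothing else stands near it at its height: open fingers can turn back round it for another grasp.
- knob (a joint): Turn of the knob relative to the bar, rad: 0 seized tight, growing anticlockwise seen from above, stop at 6.2. About 0.5 N m starts it (a round knob held by friction: grip with 30 N or more); that falls to almost nothing by 0.7 rad, then it turns freely. It rises only from 0.7 rad on, 1.9 mm per rad. The spindle's foot is clear of the lid from about 2.3 rad; until then the bar cannot swing.
- clamp_pivot (a point): Point on the clamp bar's vertical pivot, a post beside the pot that stands to 190 mm above the table; the point is half-way up the bar, 168 mm above the table. Its axes are the fixed pot's: the pot's axis, and the knob at the start, lie 110 mm from it along +y; the bar swings out towards +x.
- clamp_bar (a joint): Swing of the clamp bar about its pivot, rad: 0 closed across the lid, free end in the hook, growing clockwise seen from above, stop at 2.0; from 1.3 on it is well clear of the lid. It turns with slight friction, stays where left, and carries the knob on an arc of 110 mm radius. The hook is open to the +x of clamp_pivot and holds the bar against anticlockwise twisting.
- bar_end (a point): Point in the free end of the clamp bar, half-way up it, 214 mm from the pivot. The bar is flat steel, 28 mm wide, 16 mm thick, its underside 160 mm above the table. The hook that holds this end at the start stands to 190 mm, 110 mm from the pot's axis. The knob's top is at 228 mm, up to 238 mm when turned right out: carry the lid over or round these.
- pot: Aluminium pressure pot, fixed, 144 mm in diameter, its rim 100 mm above the table, on a bench plate 170 mm (x) by 250 mm (y). Origin on the table on its axis; pivot post at -y, hook post at +y. A pressure gauge 50 mm across stands out at -x to 113 mm from the axis, 50 mm up. A socket 3 mm deep on the lid's boss holds the 32 mm round foot of the spindle.
- lid_boss (a point): Loose aluminium lid, 0.3 to 0.6 kg, with a central round boss, 50 mm in diameter and 34 mm tall, to lift it by; the point is on its axis half-way up the boss, 17 mm above the lid's top face. The lid is a disc 160 mm in diameter, 8 mm thick, with a plug 124 mm in diameter, 10 mm deep, under it, inside the pot at the start; the underside is 35 mm below the point. z is up.
- mat_clear (a point): Middle of the clear part of the thin pebble-print mat (340 mm along its x, 240 mm along y, 3 mm thick), on its top face; axes are the mat's. The mat reaches 120 mm from it to +x and to either side. A pair of pliers, 12 mm high, lies across the mat 170 mm from it towards -x.
- pliers: Steel orthodontic pliers, 145 mm long, on the mat: leave alone. Origin under their middle.
- curing_lamp: Silver pen-shaped curing lamp, 180 mm long, 23 mm thick, lying along x between pot and mat: leave alone. Origin under its middle.
- cutters: Red-handled wire cutters lying behind the lamp: leave alone. Origin under their middle.
- pliers2: Second steel pliers at the back of the table: leave alone.
- plaster_cast: Plaster dental cast, 58 mm wide, at the back of the table: leave alone.
- wire_spool: Flat wire spool 92 mm across at the back of the table: leave alone.
- phone_wallet: Teal phone wallet 150 by 82 mm, at the right: leave alone.
- saucer: Pale blue saucer 150 mm across, at the left: leave alone.

How it is judged:
By the outcome, as a careful person would: the job done as asked, in the order asked, and still so for the second after the job is handed in, with the robot touching nothing.
It also fails if it takes over 69 s, if anything falls off the work surface, if the arm or the gripper's body presses on something with over 40 N, if the wrist force passes 120 N, or if a joint passes its speed limit or range.

## Working session

There is one attempt and no reset: what is moved stays moved. The work goes in short steps, Python scripts to look and compute and a tool call to move; the robot and the scene stay as the last step left them, time stands still between calls to the robot, and variables do not carry over. Pictures are saved under pics/ and viewed, at most 10 in all, crops included, and the job is handed in when it is done.

Besides the shell and the picture viewer there is one more tool, called after "Call:" as name(argument=value, ...) on one line, values as JSON. servo_tool: Moves the arm, as the interface text tells. Its arguments: {"type":"object","properties":{"plan":{"type":"array"},"force":{"type":"number"}},"required":["plan"]}

```bash
ls; mkdir -p pics; cat > h.py <<'E'
import numpy as np, cv2
from bench import sense, optics, r
def snap(n,f=None):
    s=optics.snapshot(n)
    if f: cv2.imwrite('pics/'+f,s['frame'])
    return s
def ray(s,uv):
    K=np.array([[s['fx'],0,s['cx']],[0,s['fy'],s['cy']],[0,0,1.]])
    p=cv2.undistortPoints(np.array(uv,float).reshape(-1,1,2),K,np.array(s['dist_coeffs'],float)).reshape(-1,2)
    T=np.array(s['cam_to_world'])
    return T[:3,3], np.c_[p,np.ones(len(p))]@T[:3,:3].T
def onz(s,uv,z):
    o,d=ray(s,uv); return o+d*((z-o[2])/d[:,2])[:,None]
def proj(s,P):
    K=np.array([[s['fx'],0,s['cx']],[0,s['fy'],s['cy']],[0,0,1.]])
    W=np.linalg.inv(np.array(s['cam_to_world']))
    return cv2.projectPoints(np.array(P,float).reshape(-1,1,3),cv2.Rodrigues(W[:3,:3])[0],W[:3,3],K,np.array(s['dist_coeffs'],float))[0].reshape(-1,2)
E
python3 - <<'E'
from h import *
a=snap('top','top0.png');b=snap('side','side0.png')
for s in(a,b): print(s['fx'],s['cx'],s['cy'],np.round(s['cam_to_world'],2).tolist(),s['dist_coeffs'])
print(sense())
E
```

```text
pics
453.8260730685558 251.6253779185062 193.96058917939826 [[0.02, -0.99, 0.1, 430.62], [-1.0, -0.02, -0.01, 33.28], [0.01, -0.1, -1.0, 1482.9], [0.0, 0.0, 0.0, 1.0]] [0.03735124 0.         0.         0.         0.        ]
426.69473909521173 250.74232780898444 193.52863628275085 [[0.95, -0.23, 0.19, 256.47], [-0.3, -0.71, 0.64, -955.41], [-0.02, -0.66, -0.75, 1282.59], [0.0, 0.0, 0.0, 1.0]] [-0.03923938  0.          0.          0.          0.        ]
{'time': 0.1, 'joint_pos': array([ 7.21689911e+01,  7.51093482e+00,  8.53251258e+01, -1.18724444e-03,
        8.72620171e+01, -4.89315916e+00]), 'qd': array([-0.04448224, -0.09043305, -0.20705899, -0.02951115, -0.14745404,
       -0.02565647]), 'joint_efforts': array([ 1.69204803e-03, -5.70947492e+01, -5.01944911e+01, -8.71320390e-05,
        8.01694812e-03,  5.16137106e-05]), 'tool_pos': array([134.20189033, 584.39948854, 302.92763501]), 'tcp_rot': array([-1.79902179e+02, -7.18435619e-03,  1.67062202e+02]), 'ft_force': array([ 0.73166562, -0.2743606 , -0.84924176]), 'wrist_torque': array([-0.01092882,  0.00291553, -0.03810064]), 'grip_force': 0.0, 'finger_gap': 85.40096282183094}
```

View pics/top0.png

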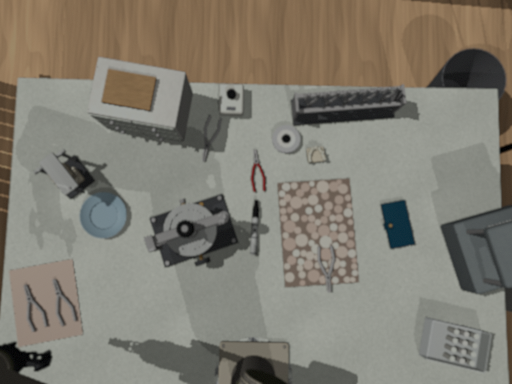

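View pics/side0.png

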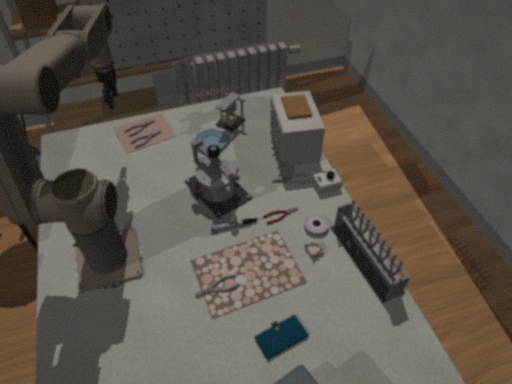

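```bash
python3 - <<'E'
from h import *
a=cv2.imread('pics/top0.png');b=cv2.imread('pics/side0.png')
A=cv2.resize(a[175:305,140:370],None,fx=3.4,fy=3.4,interpolation=cv2.INTER_CUBIC)
B=cv2.resize(b[130:220,180:260],None,fx=6.5,fy=6.5,interpolation=cv2.INTER_CUBIC)
cv2.imwrite('pics/c1.png',A);cv2.imwrite('pics/c2.png',B)
E
```

```text
(no output)
```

View pics/c1.png

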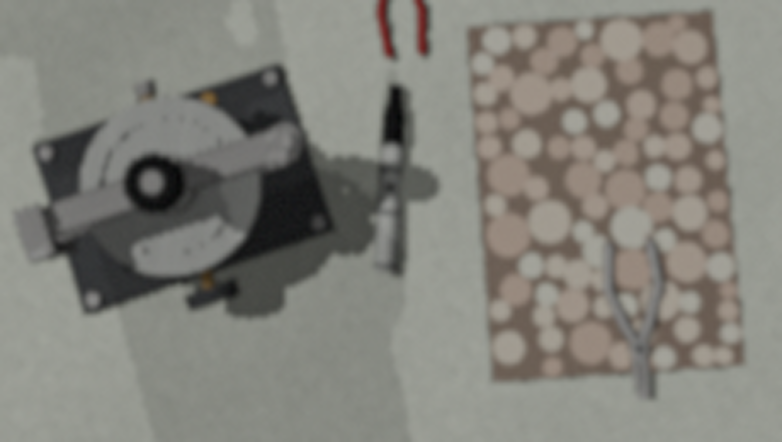

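View pics/c2.png

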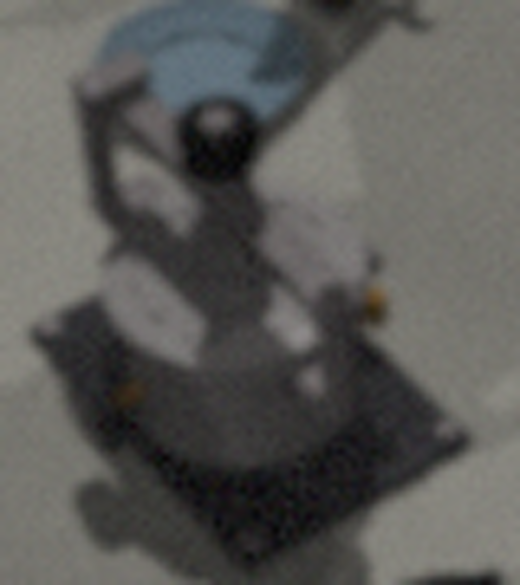

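```bash
python3 - <<'E'
from h import *
a=snap('top');b=snap('side')
def blob(s,roi,thr):
    x0,y0,x1,y1=roi; g=s['frame'][y0:y1,x0:x1].max(2); m=(g<thr).astype(np.uint8)
    c=max(cv2.findContours(m,0,2)[0],key=cv2.contourArea); (x,y),rr=cv2.minEnclosingCircle(c); return [x+x0,y+y0],rr,cv2.contourArea(c)
ka=blob(a,(172,215,200,243),50); kb=blob(b,(203,143,225,162),60); print(ka,kb)
kz=onz(a,ka[0],224)[0]; print('knob top',kz,'proj side',proj(b,[kz-[0,0,11]]))
o1,d1=ray(a,ka[0]);o2,d2=ray(b,kb[0]);d1,d2=d1[0],d2[0]
t=np.linalg.lstsq(np.c_[d1,-d2],o2-o1,rcond=None)[0];print('tri',o1+t[0]*d1,o2+t[1]*d2)
P=lambda l:np.array(l)/3.4+[140,175]-0.35
sc=onz(a,P([[269,77],[44,152],[93,299],[319,222]]),10)
print('screws',sc,sc.mean(0),np.linalg.norm(sc[0]-sc[1]),np.linalg.norm(sc[1]-sc[2]))
yv=(sc[1]+sc[2]-sc[0]-sc[3])[:2]; print('pot y dir deg',np.degrees(np.arctan2(yv[1],yv[0])))
pv=onz(a,P([[288,143]]),176)[0]; hk=onz(a,P([[36,232]]),190)[0]; print('pivot',pv,'hook',hk,np.degrees(np.arctan2(*(hk-pv)[1::-1])))
# mat by color
h=cv2.cvtColor(a['frame'],cv2.COLOR_BGR2LAB).astype(int)
roi=np.zeros(h.shape[:2],np.uint8);roi[170:295,265:365]=1
m=((h[...,1]>131)&(roi>0)).astype(np.uint8);m=cv2.morphologyEx(m,cv2.MORPH_CLOSE,np.ones((15,15)))
c=max(cv2.findContours(m,0,2)[0],key=cv2.contourArea);bx=cv2.boxPoints(cv2.minAreaRect(c));print('box',bx)
mc=onz(a,bx,3);print(mc,mc.mean(0),[np.linalg.norm(mc[i]-mc[i-1]) for i in range(4)])
mc=onz(a,P([[470,28],[712,12],[743,362],[492,380]]),3);print('manual',mc,mc.mean(0))
E
```

```text
([185.5, 228.5], 8.860122680664062, 213.0) ([213.4220781326294, 154.11038970947266], 8.864632606506348, 131.5)
knob top [456.05679213 201.64821577 224.        ] proj side [[213.28166711 150.13499383]]
tri [456.77102138 206.37522621 188.65533485] [455.80367125 206.54402711 188.65836258]
screws [[563.75043333 125.79557146  10.        ]
 [487.7759984  337.17536015  10.        ]
 [350.56889371 285.38304276  10.        ]
 [426.63265774  74.62959355  10.        ]] [457.1819958  205.74589198  10.        ] 224.61863196713017 146.65685704207442
pot y dir deg 109.8073149176084
pivot [493.02182766  97.78565771 176.        ] hook [414.43869784 303.80014717 190.        ] 110.87908566675355
box [[278.38403 184.86441]
 [348.9181  179.29593]
 [356.8692  280.01028]
 [286.33514 285.57877]]
[[ 609.49875131  -68.31966416    3.        ]
 [ 632.84979047 -300.11098145    3.        ]
 [ 306.8306568  -324.84356732    3.        ]
 [ 284.47372455  -98.32284373    3.        ]] [ 458.41323078 -197.89926417    3.        ] [np.float64(326.406891478458), np.float64(232.96455910989408), np.float64(326.9559241287876), np.float64(227.62133167944904)]
manual [[ 616.01307171  -66.58673978    3.        ]
 [ 636.56455315 -300.5858135     3.        ]
 [ 303.41218676 -329.02651894    3.        ]
 [ 281.71224369  -91.99798655    3.        ]] [ 459.42551383 -197.04926469    3.        ]
```

Call:
servo_tool(plan=[[[0.02,-0.024,0.003,-7,0.0854],[0.02,-0.024,0.003,-7,0.0854],[0.02,-0.024,0.003,-7,0.0854],[0.02,-0.024,0.003,-7,0.0854],[0.02,-0.024,0.003,-7,0.0854],[0.02,-0.024,0.003,-7,0.0854],[0.02,-0.024,0.003,-7,0.0854],[0.02,-0.024,0.003,-7,0.0854],[0.02,-0.024,0.003,-7,0.0854],[0.02,-0.024,0.003,-7,0.0854]]])

```text
time: 1.2
tool_pos: [334.9, 343.7, 334.0]
tcp_rot: [180.0, -0.0, 96.8]
ft_force: [0.1, 0.6, 0.4]
finger_gap: 85.4
grip_force: 0.0
```

Call:
servo_tool(plan=[[[0.02,-0.023,0,-6,0.0854],[0.02,-0.023,0,-6,0.0854],[0.02,-0.023,0,-6,0.0854],[0.02,-0.023,0,-6,0.0854],[0.02,-0.023,0,-6,0.0854],[0.02,-0.024,0,-6,0.0854],[0.0015,-0.001,0,-1,0.0854],[0,0,0,0,0.0854]]])

```text
time: 2.0
tool_pos: [456.0, 204.3, 333.6]
tcp_rot: [-180.0, 0.0, 60.0]
ft_force: [-0.1, 1.1, 0.6]
finger_gap: 85.4
grip_force: 0.0
```

```bash
python3 - <<'E'
from h import *
b=snap('side');a=snap('top')
st=sense();p=st['tool_pos'];print(p,st['tcp_rot'],st['joint_pos'])
I=[]
for s,kz in((a,0),(b,0)):
    f=s['frame'].copy()
    k=proj(s,[[456.5,203.5,228],[456.5,203.5,198],p-[0,0,73]])
    c=k[0]; x0,y0=int(c[0])-40,int(c[1])-45
    I.append(cv2.resize(f[y0:y0+90,x0:x0+80],None,fx=5,fy=5,interpolation=cv2.INTER_CUBIC))
    for q in k: cv2.drawMarker(I[-1],tuple(int(v) for v in (q-[x0,y0]+.5)*5),(0,0,255),0,12)
cv2.imwrite('pics/k1.png',np.hstack(I))
E
```

```text
[455.37482285 205.26839483 333.73865265] [-1.79964498e+02  1.94274611e-03  6.01589356e+01] [ 1.83662418e+01 -8.87172840e+00  9.83797069e+01  2.51750837e-02
  9.05171297e+01  4.82075285e+01]
```

View pics/k1.png

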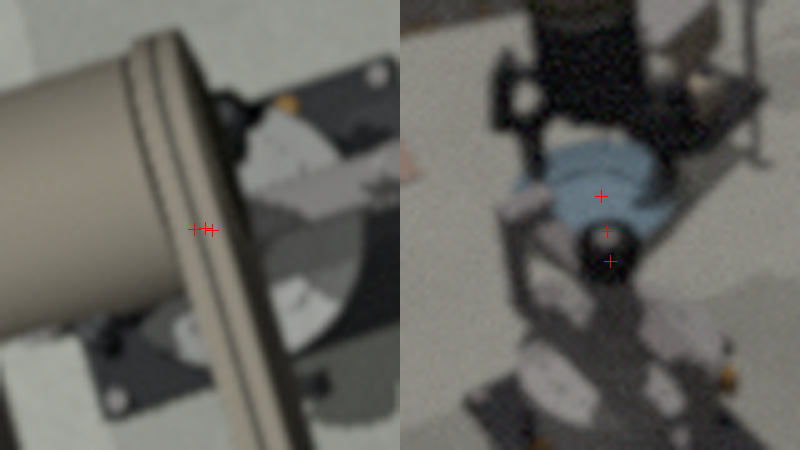

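Call:
servo_tool(plan=[[[0.001,-0.001,-0.016,0,0.0854],[0,0,-0.016,0,0.0854],[0,0,-0.016,0,0.0854],[0,0,-0.012,0,0.0854],[0,0,-0.006,0,0.0854],[0,0,0,0,0.06],[0,0,0,0,0.056]]], force=60)

```text
time: 2.8
tool_pos: [457.0, 203.8, 268.2]
tcp_rot: [180.0, -0.0, 60.1]
ft_force: [0.6, 0.6, -0.1]
finger_gap: 58.8
grip_force: 0.0
```

Call:
servo_tool(plan=[[[0,0,0,0,0.03],[0,0,0,0,0.03],[0,0,0,0,0.03],[0,0,0,0,0.03]]], force=60)

```text
time: 3.2
tool_pos: [457.1, 204.1, 269.1]
tcp_rot: [180.0, -0.1, 60.1]
ft_force: [-3.2, 1.4, 5.9]
finger_gap: 48.5
grip_force: 62.6
```

Call:
servo_tool(plan=[[[0,0,0,0,0.03],[0,0,0,5,0.03],[0,0,0,7,0.03],[0,0,0,7,0.03],[0,0,0,7,0.03],[0,0,0,7,0.03],[0,0,0,7,0.03],[0,0,0,0,0.03]]], force=90)

```text
time: 4.0
tool_pos: [457.2, 204.7, 269.6]
tcp_rot: [179.9, -0.1, 100.3]
ft_force: [-2.7, 4.3, 7.3]
finger_gap: 48.0
grip_force: 91.9
```

```bash
python3 - <<'E'
from h import *
s=sense();print(s['wrist_torque'],s['ft_force'],s['joint_pos'],s['tool_pos'])
E
```

```text
[0.75824103 0.65525591 0.00143734] [-2.69753426  4.34570706  7.33840078] [ 1.81997306e+01 -7.11233207e+00  1.03471154e+02  8.94092090e-02
  8.34814801e+01  7.85042971e+00] [457.22683535 204.69927372 269.64870546]
```

Call:
servo_tool(plan=[[[0,0,0.0002,8,0.03],[0,0,0.0003,8,0.03],[0,0,0.0003,8,0.03],[0,0,0.0003,8,0.03],[0,0,0.0003,8,0.03],[0,0,0.0003,8,0.03],[0,0,0.0003,8,0.03],[0,0,0.0003,8,0.03]]])

```text
time: 4.8
tool_pos: [457.3, 204.3, 271.8]
tcp_rot: [179.9, 0.1, 164.4]
ft_force: [-2.2, 2.1, 6.4]
finger_gap: 48.0
grip_force: 91.8
```

Call:
servo_tool(plan=[[[0,0,0.0003,8,0.03],[0,0,0.0003,8,0.03],[0,0,0.0003,8,0.03],[0,0,0.0003,8,0.03],[0,0,0.0003,8,0.03],[0,0,0.0003,8,0.03],[0,0,0.0003,8,0.03],[0,0,0.0003,8,0.03],[0,0,0,0,0.03]]])

```text
time: 5.7
tool_pos: [458.0, 202.7, 273.9]
tcp_rot: [-179.8, 0.1, -131.7]
ft_force: [1.0, -6.1, 4.7]
finger_gap: 47.9
grip_force: 91.9
```

```bash
python3 - <<'E'
from h import *
s=sense();print(s['wrist_torque'],s['ft_force'],s['joint_pos'],s['tool_pos'])
# arc plan
import math
th=np.radians(110); p=np.array(s['tool_pos'][:2]); c=p-110*np.array([math.cos(th),math.sin(th)])
q=[c+110*np.array([math.cos(th-math.radians(a)),math.sin(th-math.radians(a))]) for a in np.arange(0,96.1,4)]
print(c); print(np.round(np.diff(q,axis=0)/1000,4).tolist())
E
```

```text
[-1.18655432 -0.20291072  0.03555902] [ 0.98315533 -6.12493017  4.73593278] [  18.09960005   -7.25397331  103.14945817   -0.15910568   83.95330597
 -120.19317974] [457.99853505 202.70992346 273.93172492]
[495.62075082  99.34373517]
[[0.0073, 0.0024], [0.0074, 0.0019], [0.0076, 0.0013], [0.0076, 0.0008], [0.0077, 0.0003], [0.0077, -0.0003], [0.0076, -0.0008], [0.0076, -0.0013], [0.0074, -0.0019], [0.0073, -0.0024], [0.0071, -0.0029], [0.0069, -0.0034], [0.0066, -0.0038], [0.0064, -0.0043], [0.0061, -0.0047], [0.0057, -0.0051], [0.0053, -0.0055], [0.0049, -0.0059], [0.0045, -0.0062], [0.0041, -0.0065], [0.0036, -0.0068], [0.0031, -0.007], [0.0026, -0.0072], [0.0021, -0.0074]]
```

Call:
servo_tool(plan=[[[0.0073,0.0024,0,-4,0.03],[0.0074,0.0019,0,-4,0.03],[0.0076,0.0013,0,-4,0.03],[0.0076,0.0008,0,-4,0.03]]], force=50)

```text
time: 6.1
tool_pos: [487.9, 208.6, 273.9]
tcp_rot: [-179.8, 0.0, -148.2]
ft_force: [-1.6, -10.2, 6.8]
finger_gap: 48.0
grip_force: 91.9
```

Call:
servo_tool(plan=[[[0.0077,0.0003,0,-4,0.03],[0.0077,-0.0003,0,-4,0.03],[0.0076,-0.0008,0,-4,0.03],[0.0076,-0.0013,0,-4,0.03],[0.0074,-0.0019,0,-4,0.03],[0.0073,-0.0024,0,-4,0.03],[0.0071,-0.0029,0,-4,0.03],[0.0069,-0.0034,0,-4,0.03],[0.0066,-0.0038,0,-4,0.03],[0.0064,-0.0043,0,-4,0.03]]])

```text
time: 7.1
tool_pos: [558.9, 187.0, 273.8]
tcp_rot: [-179.8, -0.0, 171.8]
ft_force: [-10.2, -11.9, 12.0]
finger_gap: 48.2
grip_force: 92.4
```

Call:
servo_tool(plan=[[[0.0061,-0.0047,0,-4,0.03],[0.0057,-0.0051,0,-4,0.03],[0.0053,-0.0055,0,-4,0.03],[0.0049,-0.0059,0,-4,0.03],[0.0045,-0.0062,0,-4,0.03],[0.0041,-0.0065,0,-4,0.03],[0.0036,-0.0068,0,-4,0.03],[0.0031,-0.007,0,-4,0.03],[0.0026,-0.0072,0,-4,0.03]]])

```text
time: 8.0
tool_pos: [597.6, 133.5, 273.7]
tcp_rot: [-179.8, -0.1, 135.9]
ft_force: [-14.9, -4.2, 13.5]
finger_gap: 47.8
grip_force: 92.6
```

Call:
servo_tool(plan=[[[0,0,0,0,0.07],[0,0,0,0,0.0854],[0,0,0,0,0.0854],[0,0,0,0,0.0854],[0,0,0.02,0,0.0854],[0,0,0.03,0,0.0854],[0,0,0.03,0,0.0854],[0,-0.03,0.01,-8,0.0854],[0,-0.05,0,-8,0.0854],[0,-0.05,0,-8,0.0854]]])

```text
time: 9.0
tool_pos: [599.1, 4.1, 363.5]
tcp_rot: [179.9, 0.1, 111.9]
ft_force: [1.2, -0.1, -0.8]
finger_gap: 85.4
grip_force: 0.0
```

Call:
servo_tool(plan=[[[0,-0.05,0,0,0.0854],[0,-0.05,0,0,0.0854],[0,-0.05,0,0,0.0854],[0,-0.04,0,0,0.0854],[0,0,0,0,0.0854]]])

```text
time: 9.5
tool_pos: [598.2, -190.5, 362.1]
tcp_rot: [-179.9, 0.1, 111.8]
ft_force: [0.5, 0.9, 1.0]
finger_gap: 85.4
grip_force: 0.0
```

```bash
python3 - <<'E'
from h import *
a=snap('top','top1.png');b=snap('side','side1.png')
A=cv2.resize(a['frame'][175:285,130:280],None,fx=5,fy=5,interpolation=cv2.INTER_CUBIC)
cv2.imwrite('pics/c3.png',A)
for z in (142,108): print(proj(a,[[456.5,204,z]]),proj(b,[[456.5,204,z]]))
E
```

```text
[[188.42421843 228.97121694]] [[214.73866701 163.44675694]]
[[189.85654    229.21759712]] [[215.42149357 169.72071735]]
```

View pics/c3.png

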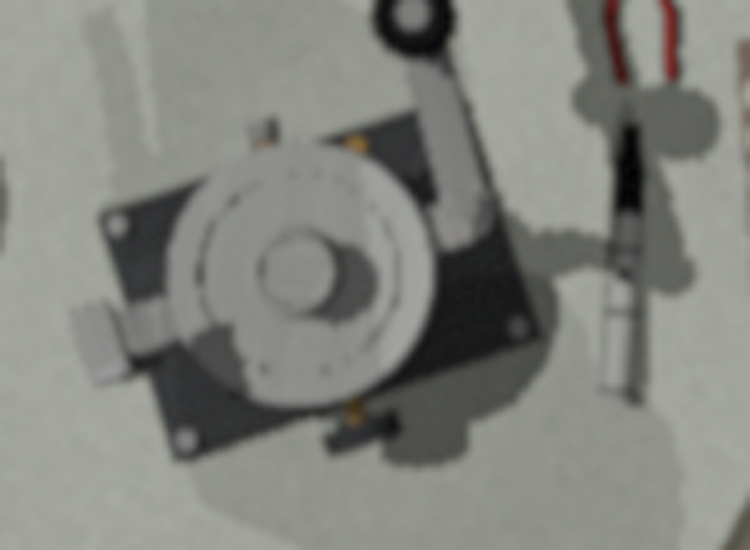

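Call:
servo_tool(plan=[[[-0.014,0.039,0,0,0.0854],[-0.014,0.039,0,0,0.0854],[-0.014,0.039,0,0,0.0854],[-0.014,0.039,0,0,0.0854],[-0.014,0.039,0,0,0.0854],[-0.014,0.039,0,0,0.0854],[-0.014,0.039,0,0,0.0854],[-0.014,0.039,0,0,0.0854],[-0.014,0.039,0,-1,0.0854],[-0.015,0.042,0,-1,0.0854]]])

```text
time: 10.6
tool_pos: [456.2, 210.3, 362.9]
tcp_rot: [179.9, -0.0, 110.2]
ft_force: [0.9, 0.6, 0.6]
finger_gap: 85.6
grip_force: 0.0
```

Call:
servo_tool(plan=[[[0,0,-0.02,0,0.0854],[0,0,-0.03,0,0.0854],[0,0,-0.03,0,0.0854],[0,0,-0.03,0,0.0854],[0,0,-0.03,0,0.0854],[0,0,-0.01,0,0.0854],[0,0,0,0,0.0854]]])

```text
time: 11.3
tool_pos: [456.4, 208.1, 211.2]
tcp_rot: [-179.8, -0.0, 110.2]
ft_force: [0.9, -1.0, 0.7]
finger_gap: 85.4
grip_force: 0.0
```

Call:
servo_tool(plan=[[[0.0005,-0.0045,0,0,0.0854],[0,0,-0.012,0,0.0854],[0,0,-0.012,0,0.0854],[0,0,0,0,0.06],[0,0,0,0,0.06]]], force=30)

```text
time: 11.8
tool_pos: [458.1, 202.8, 188.1]
tcp_rot: [-179.9, -0.0, 110.1]
ft_force: [0.6, -0.3, -0.3]
finger_gap: 60.2
grip_force: 0.0
```

Call:
servo_tool(plan=[[[0,0,0,0,0.052],[0,0,0,0,0.048],[0,0,0,0,0.044],[0,0,0,0,0.04],[0,0,0,0,0.04]]])

```text
time: 12.3
tool_pos: [458.2, 202.9, 189.0]
tcp_rot: [-180.0, 0.0, 110.1]
ft_force: [-5.3, -2.6, 4.4]
finger_gap: 49.1
grip_force: 31.6
```

Call:
servo_tool(plan=[[[0,0,0,0,0.03],[0,0,0,0,0.03],[0,0,0.005,0,0.03],[0,0,0.01,0,0.03],[0,0,0.015,0,0.03],[0,0,0.02,0,0.03],[0,0,0.025,0,0.03],[0,0,0.025,0,0.03],[0,0,0.025,0,0.03],[0,0,0.025,0,0.03]]], force=70)

```text
time: 13.3
tool_pos: [458.4, 203.0, 341.0]
tcp_rot: [179.9, 0.0, 110.1]
ft_force: [1.2, 0.0, -4.6]
finger_gap: 48.0
grip_force: 72.9
```

Call:
servo_tool(plan=[[[0.001,-0.01,0,0,0.03],[0.003,-0.02,0,0,0.03],[0.004,-0.03,0,0,0.03],[0.004,-0.03,0,0,0.03],[0.004,-0.03,0,0,0.03],[0.004,-0.03,0,0,0.03],[0.004,-0.03,0,0,0.03],[0.004,-0.03,0,0,0.03],[0.004,-0.03,0,0,0.03],[0.004,-0.03,0,0,0.03]]])

```text
time: 14.3
tool_pos: [493.8, -68.9, 337.6]
tcp_rot: [-179.9, -0.0, 110.0]
ft_force: [1.1, 0.7, -4.4]
finger_gap: 47.9
grip_force: 73.1
```

Call:
servo_tool(plan=[[[0.004,-0.03,0,0,0.03],[0.004,-0.03,0,0,0.03],[0.004,-0.03,0,0,0.03],[0.002,-0.02,0,0,0.03],[0.001,-0.01,0,0,0.03],[0,-0.006,-0.01,0,0.03],[0,0,-0.02,0,0.03],[0,0,-0.03,0,0.03],[0,0,-0.03,0,0.03],[0,0,-0.02,0,0.03]]])

```text
time: 15.3
tool_pos: [508.0, -191.6, 225.0]
tcp_rot: [-179.9, -0.2, 110.1]
ft_force: [-0.2, -0.2, -5.2]
finger_gap: 48.2
grip_force: 73.0
```

```bash
python3 - <<'E'
from h import *
P=[sense()['tool_pos'] for _ in range(1)]
a=snap('top','top2.png');b=snap('side','side2.png');print(P,sense()['tool_pos'])
# mat corners from initial pic, edges by side view check
s0=cv2.imread('pics/side0.png'); lab=cv2.cvtColor(s0,cv2.COLOR_BGR2LAB).astype(int)
m=(lab[...,1]>131).astype(np.uint8); m[:225]=0;m[:, :185]=0;m[318:]=0;m[:,310:]=0
m=cv2.morphologyEx(m,cv2.MORPH_CLOSE,np.ones((9,9)))
c=max(cv2.findContours(m,0,2)[0],key=cv2.contourArea)
q=cv2.approxPolyDP(cv2.convexHull(c),6,True).reshape(-1,2).astype(float);print(q)
w=onz(b,q,3);print(w,w.mean(0))
E
```

```text
[array([ 508.03648055, -191.57751795,  224.96743292])] [ 506.97047983 -191.0755226   223.63551991]
[[277. 232.]
 [304. 282.]
 [213. 317.]
 [192. 261.]]
[[ 611.92121245  -79.28984389    3.        ]
 [ 628.2679449  -305.04867633    3.        ]
 [ 303.69532011 -333.93183624    3.        ]
 [ 284.27195867 -106.29066884    3.        ]] [ 457.03910903 -206.14025632    3.        ]
```

View pics/side2.png

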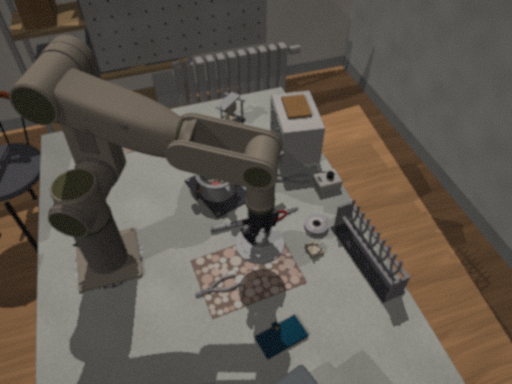

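Call:
servo_tool(plan=[[[0.001,-0.0025,-0.015,0,0.03],[0,0,-0.025,0,0.03],[0,0,-0.025,0,0.03],[0,0,-0.02,0,0.03],[0,0,-0.015,0,0.03],[0,0,-0.008,0,0.03],[0,0,-0.005,0,0.03],[0,0,0,0,0.03]]])

```text
time: 16.2
tool_pos: [510.6, -195.6, 115.7]
tcp_rot: [180.0, 0.0, 110.1]
ft_force: [-0.3, 0.2, -4.3]
finger_gap: 48.1
grip_force: 73.4
```

Call:
servo_tool(plan=[[[-0.001,0.001,-0.004,0,0.03],[0,0,-0.003,0,0.03],[0,0,-0.002,0,0.03],[0,0,-0.0015,0,0.03],[0,0,-0.001,0,0.03],[0,0,0,0,0.03]]])

```text
time: 16.8
tool_pos: [509.3, -194.5, 104.0]
tcp_rot: [-180.0, -0.0, 110.1]
ft_force: [0.7, -0.7, -4.7]
finger_gap: 48.0
grip_force: 73.4
```

Call:
servo_tool(plan=[[[0,0,-0.001,0,0.03],[0,0,0,0,0.03]]])

```text
time: 17.0
tool_pos: [509.4, -194.5, 103.0]
tcp_rot: [-180.0, -0.0, 110.1]
ft_force: [-0.2, 0.5, -3.3]
finger_gap: 48.0
grip_force: 73.4
```

Call:
servo_tool(plan=[[[0,0,-0.0007,0,0.03],[0,0,0,0,0.03]]])

```text
time: 17.2
tool_pos: [509.5, -194.6, 102.4]
tcp_rot: [180.0, 0.0, 110.1]
ft_force: [0.5, -0.5, -4.8]
finger_gap: 48.2
grip_force: 73.4
```

Call:
servo_tool(plan=[[[0,0,-0.0005,0,0.03],[0,0,0,0,0.03]]])

```text
time: 17.4
tool_pos: [509.5, -194.5, 102.4]
tcp_rot: [180.0, 0.0, 110.1]
ft_force: [-1.8, 1.7, 2.0]
finger_gap: 48.1
grip_force: 74.2
```

Call:
servo_tool(plan=[[[0,0,0,0,0.05],[0,0,0,0,0.056],[0,0,0,0,0.065],[0,0,0,0,0.08],[0,0,0,0,0.0854],[0,0,0,0,0.0854],[0,0,0.01,0,0.0854],[0,0,0.02,0,0.0854],[0,0,0.03,0,0.0854],[0,0,0.04,0,0.0854]]], force=20)

```text
time: 18.4
tool_pos: [508.3, -194.0, 201.8]
tcp_rot: [-179.9, -0.1, 110.1]
ft_force: [0.7, -1.2, 0.6]
finger_gap: 85.4
grip_force: 0.0
```

Call:
servo_tool(plan=[[[0,0,0.05,0,0.0854],[0,0,0.05,0,0.0854],[0,0.01,0.04,0,0.0854],[-0.02,0.03,0.03,0,0.0854],[-0.02,0.05,0,0,0.0854],[-0.02,0.05,0,0,0.0854],[-0.02,0.05,0,0,0.0854],[-0.01,0.04,0,0,0.0854],[0,0.03,0,0,0.0854],[0,0,0,0,0.0854]]])

```text
time: 19.4
tool_pos: [423.0, 57.7, 373.0]
tcp_rot: [179.9, -0.0, 110.3]
ft_force: [0.1, 0.5, -0.7]
finger_gap: 85.5
grip_force: 0.0
```

```bash
python3 - <<'E'
from h import *
a=snap('top','top3.png');b=snap('side','side3.png')
A=cv2.resize(a['frame'][165:300,150:370],None,fx=3.6,fy=3.6,interpolation=cv2.INTER_CUBIC)
c=proj(a,[[508.5,-194,45],[508.5,-194,3]]);print(c,(c-[150,165]+.5)*3.6)
cv2.imwrite('pics/c4.png',A);print(sense()['ft_force'],sense()['time'])
E
```

```text
[[318.47829231 215.74603142]
 [316.44101045 216.40006612]] [[608.32185232 184.48571312]
 [600.98763763 186.84023804]]
[ 1.2205486  -1.33425437 -0.49452953] 19.5
```

View pics/c4.png

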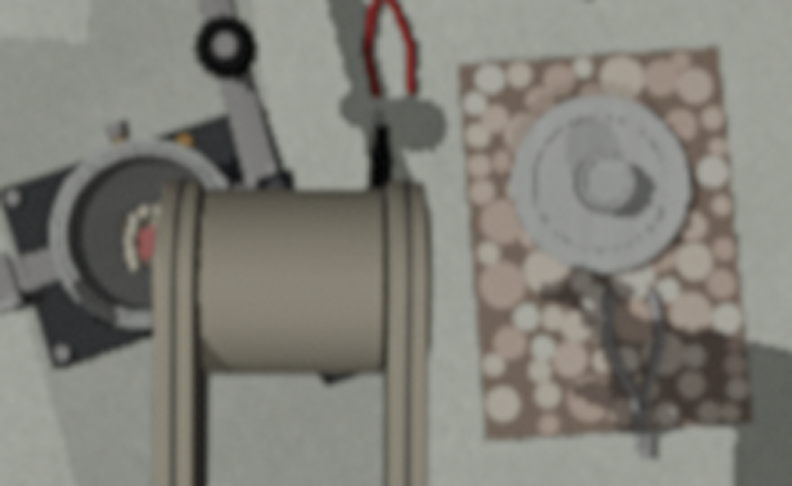

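The picture shows the lid flat on the mat with its boss up. Its centre is at (602,184), about 119 mm from the mat's far edge and midway between its sides. The bar is swung clear, the lamp and pliers haven't moved, and the arm is touching nothing.

```bash
python3 -c "
from bench import r
print(r.hand_in())"
```

```text
the job is handed in; nothing more can be done
None
```

I broke the knob loose and turned it about 168°, swung the bar about 90° clear of the lid, set the lid right way up in the middle of the clear part of the mat, and handed the job in at 19.5 s; no verdict came back.

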